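Pin a vial clamp shut and keep it squeezed

ROBOT

A 7-joint arm with a two-finger parallel gripper is mounted at the origin on a cart in front of the work surface, level with it; the furniture and walls round the work are solid. World frame = base frame: x ahead of the robot, y to its left, z up, the work surface at z = 0. Lengths are in m, angles in rad, forces in N, time in s.
With the tool pointing down it reaches from about 0.4 to 0.85 m from the base axis. Payload 6.9 kg.
Tool frame: the origin (TCP) lies at the very end of the fingers, on their centre line; the grasp point (between the pads) lies 19 mm behind it; y points along the fingers, x is the direction in which the jaws open and shut, and the axes are right-handed (so a half turn about y gives the same grasp; the last joint's range is limited). The gripper opens to 85 mm and grips with 20 to 120 N. Pads are 22 mm wide; open, the fingers measure 114 mm over their backs; the gripper's body (76 mm by 85 mm) begins 54 mm behind the grasp point. The pads swing forward as they close: fully open they stand 13 mm farther back than shut.
Start: joints at [1.25, 0.507, -0.238, 1.5, 0.126, 1.149, -0.155], TCP at [0.259, -0.569, 0.231] pointing down, gripper open.
Joint ranges: [-3.08, 3.08], [-0.24, 2.05], [-1.43, 1.35], [0, 2.5], [-1.52, 4.66], [0.17, 1.96], [-2.89, 2.89]. Speed limits (rad/s): [2.39, 2.39, 3.14, 3.14, 3.14, 3.14, 3.14].

INTERFACE

Orientations are given as a unit quaternion [x, y, z, w].
In Python, from station import manip gives the robot as it stands. The module is installed in compiled form; this text tells all that it offers.
- The arm moves only by the tool drive_tool, never from a script. Its argument "series" is text: rows parted by semicolons, each of 7 numbers parted by spaces: the opening, from -1 (shut) to 1 (fully open), then the shift along the tool's x, y, z in mm, then the turn, a rotation vector about the tool's x, y, z in degrees. In form: fingers dx dy dz rx ry rz; .... A call has 1 to 10 rows; each row shifts and turns the commanded pose from where the row before left it, along the tool's axes as they then stand; what a row does not reach is not made up. A row lasts 1/10 s, in which the tool goes at most 50 mm and 8.59 degrees, less where a joint would pass 70% of its speed; a pose out of reach is approached as far as the arm can. A call with a gripper value outside its range is refused whole. The fingers move at their own pace and stop on an object; "squeeze" is the grip in N (left out, the last holds). Time passes only in rows, so rows that do not move let the fingers close. It gives the time, the measured TCP pose, the force and the opening at its end, in the units of the state.
- manip.observe(): the state, without advancing time (a new reading comes with each control period).
- manip.read_camera(name): name is "scene" or "top"; returns the picture (480x640x3 uint8, blue, green, red); there is no depth.
- manip.get_calibration(name): a dict with "fx", "fy", "cx", "cy" (pixels), "world_from_camera" (4x4, takes a point from camera to world coordinates). Camera axes: x right, y down, z forward; pixel columns grow to the right and rows downward; lengths in m; the calibration is good to about 2 mm. A picture is of the moment at which its call begins. get_calibration takes no time and is no camera call.
- manip.job_done(): hands the job in, once; it reports no verdict.
The state is a dict: "time_s": time; "joint_pos": joint angles; "qvel": joint speeds; "joint_efforts": joint torques, N m; "ee_pos": TCP position; "tcp_rot": TCP orientation; "force": force on the tool from outside, world axes, zero at the start; "torque": the same for the moment, N m; "grip_width": finger opening in m.
Only numpy, scipy, OpenCV 4.12 (cv2) and the standard library are available. Lean on these libraries where they do the work, as an engineer would, in place of code of your own. Each camera call takes 0.05 s, during which the arm holds its last target. There are 200 camera calls.

TASK

Lock the small vial upright in the two-piece hinged clamp: push the swinging half round until you feel it meet its stop, fully shut, then take the locking pin from its rest and put it right down through the lined-up holes at the front of the clamp, collar flat on the top lug. Let go of the pin, then squeeze the two halves firmly together between the fingers by their flat outer sides, and finish while still holding them squeezed shut. Do not knock the vial over or disturb the other things on the worktop.

Things in the scene. Friction and masses are not known exactly. Their poses are not given: they have to be found in the camera images.
- clamp: the clamp's dark steel base plate, 150 x 76 x 8 mm, fixed to the worktop, with two aluminium halves from 10 to 46 mm above the worktop. Origin: underside, below the vial bore; z up. -x runs to the front end with the lugs (roughly towards the robot), +x to the hinge, +y to the fixed half. Shut, it is 46 mm wide at the bore (x -22 to 22 mm), 30 mm wide at the flat front (x -74 to -22 mm).
- fixed_half: the half of the clamp that cannot move, on the +y side; its frame equals the clamp's. Half an eight-sided bore for the vial; at the front two lugs, 10 to 21.5 and 34.5 to 46 mm above the worktop, with upright holes.
- swing_half (a joint): hinge of the swinging half: 0 = fully shut at its stop, rising as it swings open about the upright hinge post, front end going to the clamp's -y side (anticlockwise seen from above), at most 1.3 rad. Starts 0.5 to 1.0 open. Stiff hinge (0.22 N m drag): it stays where it is left; about 3 N at swing_half_face moves it.
- clamp_hinge (a point): centre of the hinge post, 48 mm behind (+x of) the clamp origin, 28 mm above the worktop; axis upright. Frame parallel to the clamp's.
- clamp_bore (a point): centre of the bore, on the top of the base plate (8 mm above the worktop), where the vial stands. Bore is 29 mm across flats when shut.
- clamp_hole (a point): centre of the upper mouth of the pin hole in the top lug, 46 mm above the worktop, 61 mm in front (-x) of the clamp origin. Holes are round, upright, 12.5 mm wide, chamfered 1.5 mm, in three stacked lugs (fixed, swinging, fixed) that line up when shut, down to 10 mm above the worktop; the base plate lies 2 mm lower.
- fixed_half_face (a point): point on the flat outer side of the fixed half, 37 mm in front of the clamp origin and 15 mm to its +y side, 30 mm above the worktop: a good place for one finger in the final squeeze. Frame parallel to the clamp's; outward is +y.
- swing_half_face (a point): point on the flat outer side of the swinging half, 85 mm from the hinge axis along the half and 15 mm outward, 30 mm above the worktop: place to push the half shut and for the other finger in the final squeeze. Frame turns with the half; outward is its -y. With the clamp shut it lies 30 mm across from fixed_half_face.
- swing_half_hole (a point): centre of the upper mouth of the hole in the swinging half's lug (lug 22 to 34 mm above the worktop), 109 mm from the hinge axis; under clamp_hole when shut.
- pin_rest: grey plastic block 50 x 50 x 45 mm with one upright hole, fixed to the worktop, left or right of the clamp; the pin hangs in it by its collar. Origin: centre of its underside.
- lock_pin: steel locking pin, about 60 g: shaft 10 mm in diameter and 34 mm long below the collar with a tapered nose (last 4 mm), collar 22 mm in diameter and 4 mm thick, above it a round grip 16 mm in diameter and 22 mm high. Origin: on the axis at the underside of the collar, z up along the grip; the grip's middle is 15 mm above the origin, its top 26 mm.
- vial: small closed vial with a cap, 26 mm in diameter, 54 mm high, standing loose on the base plate in the bore, against the fixed half. Origin: centre of its underside.
- steel_cup: bystander: small steel cup, 56 mm wide, 64 mm high, standing on the side of the clamp opposite to the pin rest. Origin: centre of its underside.
- gauze: bystander: flat paper gauze pack 52 x 75 x 9 mm. Origin: centre of its underside.
- spare_vial: bystander: a second vial, 26 mm wide and 54 mm high, standing on the worktop. Origin: centre of its underside.
- ampoule: bystander: standing glass ampoule, 21 mm wide, 80 mm high. Origin: centre of its underside.

How it is judged:
By the outcome, as a careful person would: the job done as asked, in the order asked, and still so for the second after the job is handed in, while the arm keeps its last pose, push and grip.
It also fails if it takes over 58 s, if anything falls off the work surface, if the arm or the gripper's body presses on something with over 40 N, if the wrist force passes 120 N, or if a joint passes its speed limit or range.

## Working session

There is one attempt and no reset: what is moved stays moved. The work goes in short steps, Python scripts to look and compute and a tool call to move; the robot and the scene stay as the last step left them, time stands still between calls to the robot, and variables do not carry over. Pictures are saved under pics/ and viewed, about 8 in all and at most 12, crops included, and the job is handed in when it is done.

Besides the shell and the picture viewer there is one more tool, called after "Emit:" by a JSON object that holds its "fn" and its "kwargs". drive_tool: Moves the arm, as the interface text tells. Its arguments: {"type":"object","properties":{"series":{"type":"string"},"squeeze":{"type":"number"}},"required":["series"]}

```bash
mkdir -p pics
python3 - <<'E'
from station import manip
import cv2,json
o=manip.observe()
for k,v in o.items(): print(k,v)
for n in("scene","top"):
    cv2.imwrite(f"pics/{n}0.png",manip.read_camera(n)); print(n,manip.get_calibration(n))
E
```

```text
time_s 0.0
joint_pos [ 1.24952297  0.50834025 -0.23752778  1.50112406  0.12572756  1.14891847
 -0.15481243]
qvel [ 1.85358954e-04  1.75915594e-04  7.38999293e-04  4.29486803e-04
 -1.26834760e-03  1.73795560e-04  7.59218018e-05]
joint_efforts [ 5.62264995e-04 -6.20605516e+01 -2.18692794e+00 -2.49656546e+01
  1.25824896e-02  1.20041016e-02  1.96768912e-05]
ee_pos [ 0.25842263 -0.56851832  0.23043132]
tcp_rot [-0.59422204  0.38331393 -0.38222352  0.59487459]
force [-0.07356864  0.81443973  0.1990553 ]
torque [ 0.00367611 -0.02332152 -0.00637552]
grip_width 0.0853939923976141
scene {'fx': 621.751386046447, 'fy': 621.751386046447, 'cx': 324.5772147480128, 'cy': 243.7781738775374, 'world_from_camera': array([[-0.69201251, -0.32461706,  0.64478093, -0.17150414],
       [-0.72187888,  0.30735479, -0.62001928,  0.74262845],
       [ 0.00309233, -0.89451484, -0.44702755,  0.57141172],
       [ 0.        ,  0.        ,  0.        ,  1.        ]])}
top {'fx': 461.7983164341688, 'fy': 461.7983164341688, 'cx': 310.71245217071527, 'cy': 244.99751609945852, 'world_from_camera': array([[ 0.01564663, -0.98068439,  0.19497002,  0.34059464],
       [-0.99966278, -0.01938469, -0.01727909,  0.02378672],
       [ 0.02072477, -0.19463391, -0.98065699,  1.1664871 ],
       [ 0.        ,  0.        ,  0.        ,  1.        ]])}
```

View pics/scene0.png

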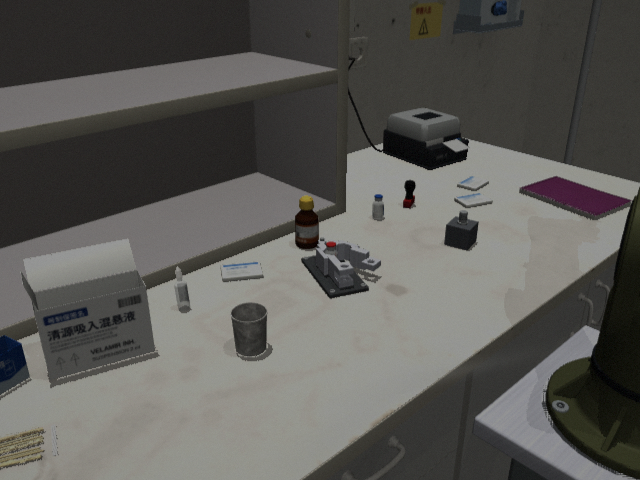

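View pics/top0.png

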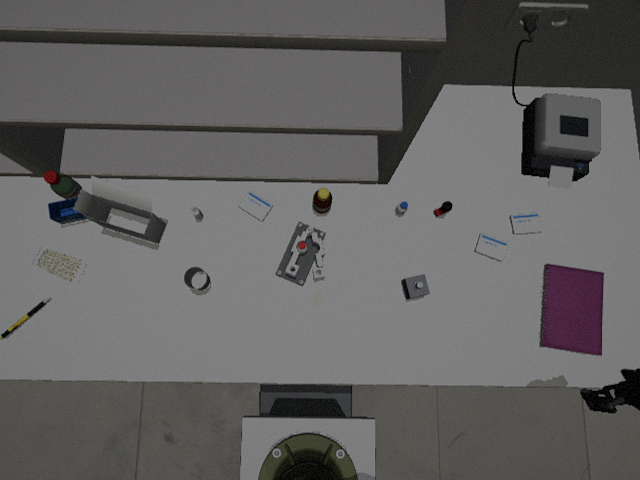

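The top view shows the clamp at about (300,253), the swing half open to the right, the pin rest at (415,287), the cup at (197,279), and a bottle behind the clamp at (322,200). I'll enlarge these areas.

Run:
```python
import cv2,numpy as np
t=cv2.imread("pics/top0.png");s=cv2.imread("pics/scene0.png")
def crop(im,x,y,w,h,k): 
    c=cv2.resize(im[y:y+h,x:x+w],None,fx=k,fy=k,interpolation=cv2.INTER_CUBIC)
    return cv2.LUT(c,(255*(np.arange(256)/255)**.6).astype(np.uint8))
a=crop(t,265,210,70,85,7)   # 490x595
b=crop(t,395,265,40,40,7)   # 280x280
o=np.zeros((595,790,3),np.uint8);o[:,:490]=a;o[:280,500:780]=b
cv2.imwrite("pics/ct.png",o)
a=crop(s,295,230,95,70,6) # 570x420
b=crop(s,435,200,36,55,6) #216x330
o=np.zeros((420,796,3),np.uint8);o[:,:570]=a;o[:330,575:791]=b
cv2.imwrite("pics/cs.png",o)
```

```text
(no output)
```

View pics/ct.png

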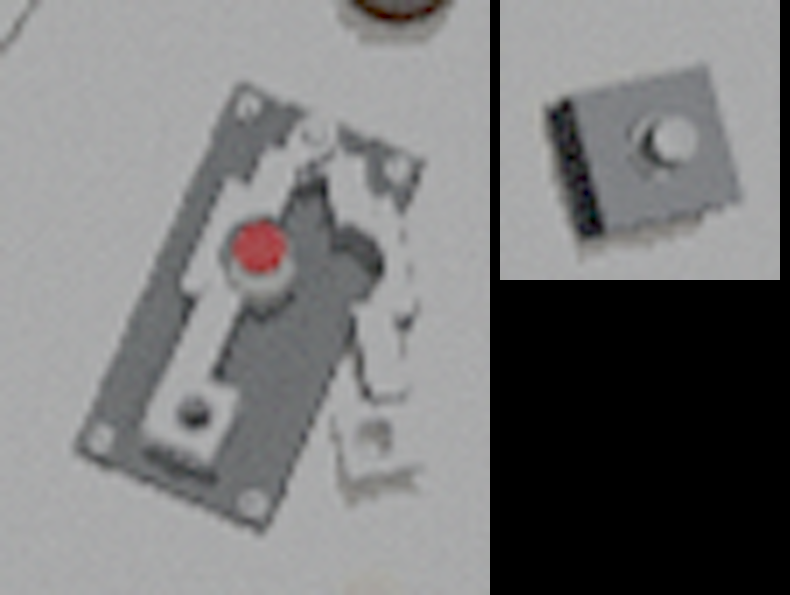

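View pics/cs.png

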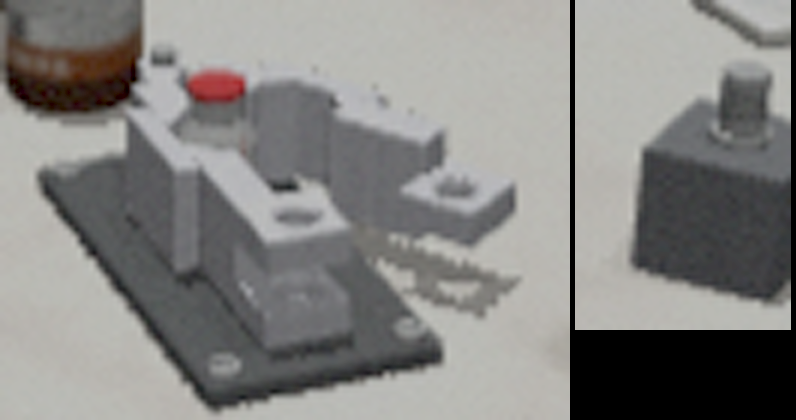

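```bash
cat > h.py <<'E'
import numpy as np
from station import manip
from scipy.optimize import least_squares
C={n:manip.get_calibration(n) for n in("scene","top")}
def proj(n,p):
    c=C[n];T=np.linalg.inv(c["world_from_camera"]);q=T[:3,:3]@np.asarray(p)+T[:3,3]
    return np.array([c["fx"]*q[0]/q[2]+c["cx"],c["fy"]*q[1]/q[2]+c["cy"]])
def atz(n,uv,z):
    c=C[n];W=c["world_from_camera"];d=W[:3,:3]@[(uv[0]-c["cx"])/c["fx"],(uv[1]-c["cy"])/c["fy"],1]
    o=W[:3,3];return o+d*(z-o[2])/d[2]
def un(u,v,off,k): return ((u+.5)/k-.5+off[0],(v+.5)/k-.5+off[1])
E
python3 - <<'E'
from h import *
T=lambda u,v:("top",un(u,v,(265,210),7)); S=lambda u,v:("scene",un(u,v,(295,230),6))
TR=lambda u,v:("top",un(u-500,v,(395,265),7)); SR=lambda u,v:("scene",un(u-575,v,(435,200),6))
# corner codes (sx,sy) plate centre offset cx
obs=[(T(240,85),'c',1,1),(T(423,158),'c',1,-1),(T(77,452),'c',-1,1),(T(265,532),'c',-1,-1),
(S(40,175),'c',1,1),(S(205,405),'c',-1,1),(S(440,352),'c',-1,-1),
(T(195,412),'p',(-.061,0,.046)),(S(300,215),'p',(-.061,0,.046)),(T(318,133),'p',(.048,0,.046)),
(T(375,433),'s',0),(S(457,187),'s',0)]
def f(p,full=False):
    x,y,th,cx,cy,q=p[:6];R=np.array([[np.cos(th),-np.sin(th)],[np.sin(th),np.cos(th)]]);r=[]
    for (n,uv),k,*a in obs:
        if k=='c': l=np.array([cx+a[0]*.075,cy+a[1]*.038]);z=.008
        elif k=='p': l=np.array(a[0][:2]);z=a[0][2]
        else: l=np.array([.048,0])+.109*np.array([-np.cos(q),-np.sin(q)]);z=.034
        # per-camera shift (calibration error)
        w=R@l+[x,y]; r.append(proj(n,[*w,z])-uv)
    return np.array(r)
s=least_squares(lambda p:f(p).ravel(),[.55,.03,-.4,0,0,.7],loss='soft_l1')
print(s.x.round(4));print(f(s.x).round(1).tolist())
x,y,th=s.x[:3];R=np.array([[np.cos(th),-np.sin(th)],[np.sin(th),np.cos(th)]])
print("hole",R@[-.061,0]+[x,y],"hinge",R@[.048,0]+[x,y])
for n,o,z in(T(195,412)+(.046,),S(300,215)+(.046,),TR(673,140)+(.071,),SR(748,68)+(.071,),SR(741,133)+(.045,),SR(741,130)+(.049,),
  TR(572,97)+(.045,),TR(708,65)+(.045,),TR(742,200)+(.045,),TR(605,238)+(.045,),("top",(322,195),.13),("top",(445,40),.5)):
    print(n,np.round(o,1),z,atz(n,o,z).round(4))
E
```

```text
[ 0.5592  0.0241 -0.3883 -0.0124  0.0008  0.595 ]
[[-0.5, -0.1], [0.4, 0.9], [-0.9, 0.4], [-0.1, 0.9], [-1.3, -1.5], [-0.0, -2.4], [0.4, -1.6], [0.3, 0.5], [-0.9, -0.5], [0.2, 0.5], [0.3, 1.0], [-0.6, -0.4]]
hole [0.50278331 0.04723131] hinge [0.60366826 0.00596113]
top [292.4 268.4] 0.046 [0.504  0.0479 0.046 ]
scene [344.6 265.4] 0.046 [0.5003 0.0474 0.046 ]
top [419.3 284.6] 0.071 [ 0.4671 -0.2565  0.071 ]
scene [463.4 210.9] 0.071 [ 0.4648 -0.2574  0.071 ]
scene [462.2 221.8] 0.045 [ 0.4671 -0.2613  0.045 ]
scene [462.2 221.2] 0.049 [ 0.4637 -0.2557  0.049 ]
top [404.9 278.4] 0.045 [ 0.4846 -0.2281  0.045 ]
top [424.3 273.9] 0.045 [ 0.4968 -0.2764  0.045 ]
top [429.1 293.1] 0.045 [ 0.4496 -0.2867  0.045 ]
top [409.6 298.6] 0.045 [ 0.4355 -0.2384  0.045 ]
top [322 195] 0.13 [ 0.6665 -0.019   0.13  ]
top [445  40] 0.5 [ 0.817  -0.2008  0.5   ]
```

```bash
cat >> h.py <<'E'
from scipy.spatial.transform import Rotation as Ro
TH=-.388; O=np.array([.5592,.0241]); c,s=np.cos(TH),np.sin(TH); RC=np.array([[c,-s],[s,c]])
def loc2w(l): return RC@(np.array(l)/1e3)+O
def w2loc(p): return RC.T@(np.array(p)[:2]-O)*1e3
# goal tool rotation: y down; tool x = sx*clamp y
def goal(sx):
    x=np.r_[RC@[0,sx],0];y=np.array([0,0,-1.]);return np.c_[x,y,np.cross(x,y)]
def st(sx=1):
    o=manip.observe();R=Ro.from_quat(o["tcp_rot"]);G=Ro.from_matrix(goal(sx))
    print("t",round(o["time_s"],2),"p",o["ee_pos"].round(4),"loc",w2loc(o["ee_pos"]).round(1),"F",o["force"].round(1),"w",round(o["grip_width"],4),
     "rotto",np.degrees((R.inv()*G).as_rotvec()).round(1),"j",o["joint_pos"].round(2))
    return o,R
def rel(p): # displacement in tool axes mm to world point
    o=manip.observe();return (Ro.from_quat(o["tcp_rot"]).inv().apply(np.array(p)-o["ee_pos"])*1e3).round(1)
E
python3 - <<'E'
from h import *
o,R=st(1);st(-1);print(R.as_matrix().round(3))
h=np.array([48,0])
for q in(.9,.75,.6,.45,.3,.15,0):
    v=np.array([-96*np.cos(q)+15*np.sin(q),-96*np.sin(q)-15*np.cos(q)])
    l=h+v-[-11,14.5]; print(q,l.round(1),loc2w(l).round(4))
E
```

```text
t 0.1 p [ 0.2584 -0.5686  0.2305] loc [ -54.2 -662.4] F [-0.4  0.9  0.2] w 0.0853 rotto [-1.000e-01 -1.333e+02 -0.000e+00] j [ 1.25  0.51 -0.24  1.5   0.13  1.15 -0.15]
t 0.1 p [ 0.2584 -0.5686  0.2305] loc [ -54.2 -662.4] F [-0.4  0.9  0.2] w 0.0853 rotto [ 0.  46.7 -0.1] j [ 1.25  0.51 -0.24  1.5   0.13  1.15 -0.15]
[[ 0.414 -0.001  0.91 ]
 [-0.91   0.001  0.414]
 [-0.002 -1.    -0.   ]]
0.9 [ 11.1 -99. ] [ 0.532  -0.0718]
0.75 [ -1.  -90.9] [ 0.5239 -0.0597]
0.6 [-11.8 -81.1] [ 0.5176 -0.0465]
0.45 [-20.9 -69.8] [ 0.5134 -0.0326]
0.3 [-28.3 -57.2] [ 0.5114 -0.0181]
0.15 [-33.7 -43.7] [ 0.5115 -0.0036]
0 [-37.  -29.5] [0.5138 0.0108]
```

Emit:
{"fn": "drive_tool", "kwargs": {"series": "-1 0 0 0 0 7.8 0;-1 0 0 0 0 7.8 0;-1 0 0 0 0 7.8 0;-1 0 0 0 0 7.8 0;-1 0 0 0 0 7.8 0;-1 0 0 0 0 7.7 0;-1 -40 0 4 0 0 0;-1 -40 0 4 0 0 0;-1 -40 0 4 0 0 0;-1 -40 0 4 0 0 0", "squeeze": 40}}

```text
time_s: 1.1
ee_pos: [0.3345, -0.4252, 0.2309]
tcp_rot: [-0.394, 0.587, -0.587, 0.394]
force: [1.7, 0.2, 1.0]
grip_width: 0.0002
```

Emit:
{"fn": "drive_tool", "kwargs": {"series": "-1 -40 0 4 0 0 0;-1 -40 0 4 0 0 0;-1 -40 0 4 0 0 0;-1 -40 0 4 0 0 0;-1 -40 0 4 0 0 0;-1 -40 0 5 0 0 0;-1 -40 0 5 0 0 0;-1 -40 0 5 0 0 0;-1 -30 0 5 0 0 0;-1 0 0 0 0 0 0"}}

```text
time_s: 2.1
ee_pos: [0.5056, -0.113, 0.231]
tcp_rot: [-0.396, 0.586, -0.585, 0.397]
force: [1.3, 0.0, 1.2]
grip_width: -0.0002
```

```bash
python3 -c "
from h import *
st(-1);print(rel([*loc2w([8,-110]),.1]))"
```

```text
t 2.1 p [ 0.5056 -0.113   0.231 ] loc [   2.2 -147.2] F [1.3 0.  1.2] w -0.0002 rotto [ 0.   0.4 -0.2] j [ 0.3   0.34 -0.18  1.78  0.06  1.03 -1.85]
[-36.8 131.1   6.1]
```

Emit:
{"fn": "drive_tool", "kwargs": {"series": "-1 0 45 0 0 0 0;-1 0 45 0 0 0.4 0;-1 0 45 0 0 0 0;-1 0 45 0 0 0 0;-1 0 25 0 0 0 0;-1 0 9 0 0 0 0;-1 0 0 0 0 0 0;-1 0 0 0 0 0 0"}}

```text
time_s: 2.9
ee_pos: [0.5043, -0.1185, 0.0183]
tcp_rot: [0.392, -0.588, 0.589, -0.392]
force: [-0.0, -0.0, -0.4]
grip_width: 0.0002
```

Emit:
{"fn": "drive_tool", "kwargs": {"series": "-1 -20 0 0 0 0 0;-1 -20 0 0 0 0 0;-1 -8 0 -4 0 0 0;-1 -5 0 -4 0 0 0;-1 -4 0 -4 0 0 0;-1 0 0 0 0 0 0"}}

```text
time_s: 3.5
ee_pos: [0.5138, -0.0608, 0.0176]
tcp_rot: [-0.392, 0.588, -0.588, 0.392]
force: [-0.1, 0.2, 0.8]
grip_width: 0.0003
```

```bash
python3 -c "
from h import *
st(-1);import cv2
cv2.imwrite('pics/top1.png',cv2.resize(manip.read_camera('top')[200:310,250:390],None,fx=5,fy=5))"
```

```text
t 3.5 p [ 0.5138 -0.0608  0.0176] loc [ -9.9 -95.7] F [-0.1  0.2  0.8] w 0.0003 rotto [ 0.  -0.4  0. ] j [ 0.14  0.62 -0.11  2.03  0.13  0.5  -2.03]
```

Emit:
{"fn": "drive_tool", "kwargs": {"series": "-1 -8 0 -1 0 0 0;-1 -7 0 -1 0 0 0;-1 -6 0 -5 0 0 0;-1 -6 0 -5 0 0 0;-1 -6 0 -4 0 0 0;-1 -6 0 -3 0 0 0;-1 0 0 0 0 0 0"}}

```text
time_s: 4.25
ee_pos: [0.5117, -0.0161, 0.0173]
tcp_rot: [-0.393, 0.588, -0.588, 0.393]
force: [0.0, 0.5, 0.5]
grip_width: 0.0004
```

Emit:
{"fn": "drive_tool", "kwargs": {"series": "-1 -6 0 -3 0 0 0;-1 -6 0 -3 0 0 0;-1 -5 0 -1 0 0 0;-1 -3 0 -1 0 0 0;-1 0 0 0 0 0 0"}}

```text
time_s: 4.75
ee_pos: [0.5121, 0.0048, 0.0172]
tcp_rot: [-0.392, 0.588, -0.588, 0.392]
force: [0.5, 0.0, -0.9]
grip_width: 0.0003
```

```bash
python3 -c "
from h import *
st(-1);import cv2
cv2.imwrite('pics/top2.png',cv2.resize(manip.read_camera('top')[200:310,250:390],None,fx=5,fy=5))"
```

```text
t 4.75 p [0.5121 0.0048 0.0172] loc [-36.3 -35.6] F [ 0.5  0.  -0.9] w 0.0003 rotto [ 0.  -0.4 -0. ] j [ 0.    0.62 -0.09  2.04  0.11  0.49 -2.13]
```

View pics/top2.png

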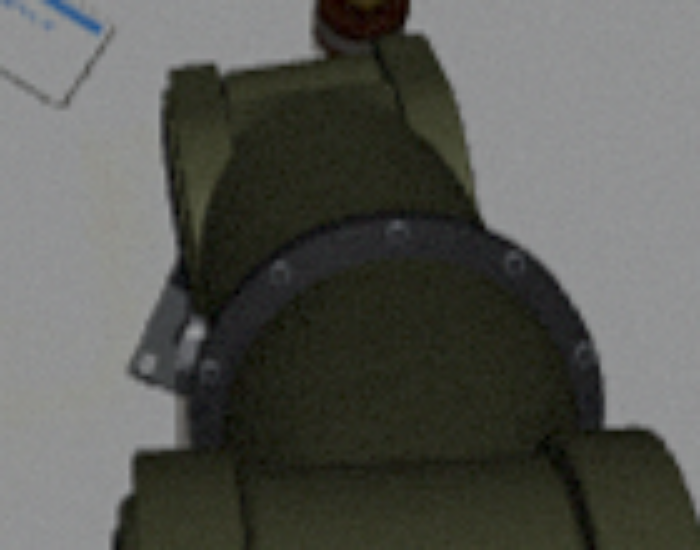

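The arm hides the clamp from above, so I'll use the scene camera.

```bash
python3 -c "
from h import *
import cv2
cv2.imwrite('pics/s2.png',cv2.LUT(cv2.resize(manip.read_camera('scene')[190:310,280:430],None,fx=5,fy=5,interpolation=2),(255*(np.arange(256)/255)**.6).astype(np.uint8)))"
```

```text
(no output)
```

View pics/s2.png

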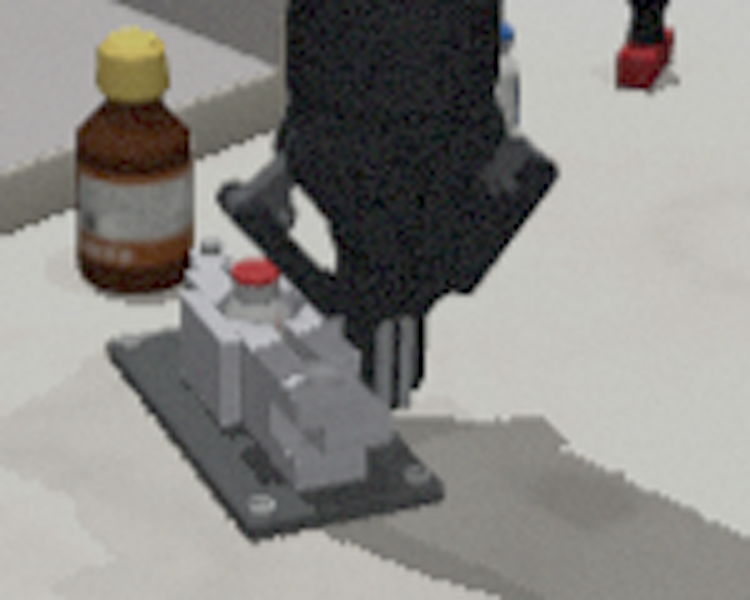

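The swing half is following the fingers and is nearly shut, and the vial is still upright. I'll close the rest in small steps and watch the force.

Emit:
{"fn": "drive_tool", "kwargs": {"series": "-1 -2 0 0 0 0 0;-1 -2 0 0 0 0 0;-1 0 0 0 0 0 0"}}

```text
time_s: 5.15
ee_pos: [0.5131, 0.0077, 0.0171]
tcp_rot: [-0.393, 0.589, -0.588, 0.392]
force: [-1.3, -1.4, 0.5]
grip_width: 0.0001
```

Emit:
{"fn": "drive_tool", "kwargs": {"series": "-1 -2 0 0 0 0 0;-1 0 0 0 0 0 0"}}

```text
time_s: 5.35
ee_pos: [0.5141, 0.0097, 0.0171]
tcp_rot: [-0.392, 0.589, -0.588, 0.392]
force: [-3.0, -1.6, 0.1]
grip_width: 0.0002
```

Emit:
{"fn": "drive_tool", "kwargs": {"series": "-1 -1.5 0 0 0 0 0;-1 0 0 0 0 0 0"}}

```text
time_s: 5.55
ee_pos: [0.5145, 0.0103, 0.0171]
tcp_rot: [-0.393, 0.589, -0.588, 0.391]
force: [-4.1, -2.9, -0.3]
grip_width: 0.0
```

Emit:
{"fn": "drive_tool", "kwargs": {"series": "-1 -1.5 0 0 0 0 0;-1 0 0 0 0 0 0"}}

```text
time_s: 5.75
ee_pos: [0.5144, 0.0103, 0.0171]
tcp_rot: [0.393, -0.589, 0.589, -0.39]
force: [-4.5, -7.9, 1.1]
grip_width: -0.0001
```

```bash
python3 -c "
from h import *
st(-1)"
```

```text
t 5.75 p [0.5144 0.0103 0.0171] loc [-36.3 -29.7] F [-4.5 -7.9  1.1] w -0.0001 rotto [ 0.1 -0.5  0.2] j [-0.01  0.62 -0.09  2.03  0.11  0.49 -2.15]
```

Emit:
{"fn": "drive_tool", "kwargs": {"series": "-1 -2 0 0 0 0 0;-1 -2 0 0 0 0 0;-1 0 0 0 0 0 0;-1 0 0 0 0 0 0"}}

```text
time_s: 6.15
ee_pos: [0.5143, 0.0105, 0.0171]
tcp_rot: [0.393, -0.589, 0.59, -0.388]
force: [-9.4, -16.2, 6.5]
grip_width: 0.0001
```

Firm stop: 18 N with no further motion, exactly where shut was predicted. Now I'll retreat and go to the pin.

Emit:
{"fn": "drive_tool", "kwargs": {"series": "-1 10 0 0 0 0 0;-1 20 0 0 0 0 0;-1 20 0 0 0 0 0;-1 0 -40 0 0 0 0;-1 0 -40 0 0 0 0;1 0 -40 0 0 0 0;1 40 0 0 0 0 0;1 40 0 0 0 0 0;1 40 0 0 0 0 0;1 0 0 0 0 0 0"}}

```text
time_s: 7.15
ee_pos: [0.4506, -0.1463, 0.1378]
tcp_rot: [0.39, -0.589, 0.591, -0.39]
force: [0.8, 0.3, 0.6]
grip_width: 0.0725
```

```bash
python3 -c "
from h import *
st(-1);print(rel([.4665,-.257,.1]))
import cv2
g=lambda im:cv2.LUT(cv2.resize(im,None,fx=6,fy=6,interpolation=2),(255*(np.arange(256)/255)**.6).astype(np.uint8))
a=g(manip.read_camera('top')[215:295,265:330]);b=g(manip.read_camera('scene')[225:300,300:368])
o=np.zeros((480,798,3),np.uint8);o[:,:390]=a;o[:450,390:]=b;cv2.imwrite('pics/p3.png',o)"
```

```text
t 7.15 p [ 0.4506 -0.1463  0.1378] loc [ -36.1 -198.8] F [0.8 0.3 0.6] w 0.0725 rotto [-0.1 -0.8  0.1] j [ 0.35  0.38 -0.12  2.02  0.07  0.74 -1.79]
[95.6 38.1 58. ]
```

View pics/p3.png

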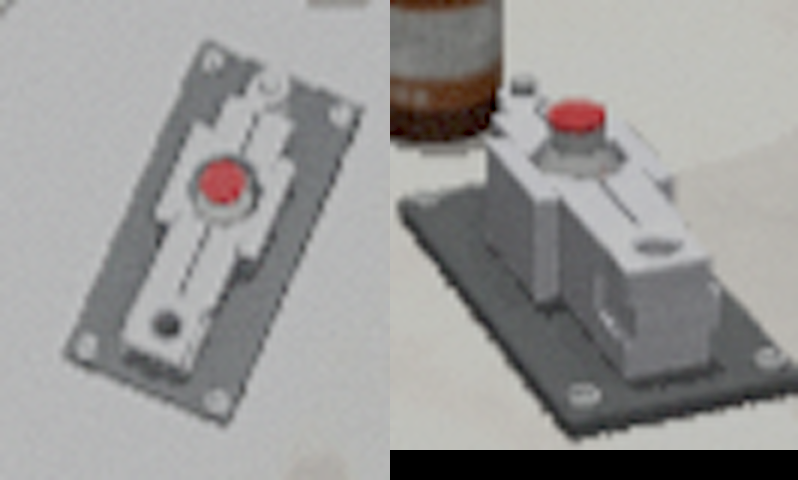

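The clamp is shut and the holes look lined up (top hole at crop (167,324)), with the vial upright. Now I'll move over the pin.

Emit:
{"fn": "drive_tool", "kwargs": {"series": "1 32 0 20 0 -0.8 0;1 32 0 20 0 0 0;1 31.5 0 18 0 0 0;1 0 20 0 0 0 0;1 0 0 0 0 0 0;1 0 0 0 0 0 0"}}

```text
time_s: 7.85
ee_pos: [0.4705, -0.2492, 0.1172]
tcp_rot: [-0.397, 0.586, -0.585, 0.397]
force: [0.7, -0.1, 0.2]
grip_width: 0.0853
```

```bash
python3 -c "
from h import *
st(-1);print(rel([.4665,-.257,.0525]))
import cv2
g=lambda im:cv2.LUT(cv2.resize(im,None,fx=5,fy=5,interpolation=2),(255*(np.arange(256)/255)**.6).astype(np.uint8))
cv2.imwrite('pics/p4.png',g(manip.read_camera('scene')[165:260,410:520]))"
```

```text
t 7.85 p [ 0.4705 -0.2492  0.1172] loc [  21.3 -286.5] F [ 0.7 -0.1  0.2] w 0.0853 rotto [ 0.   0.5 -0.1] j [ 0.52  0.49 -0.12  1.9   0.08  0.76 -1.59]
[ 8.8 64.7 -0.8]
```

View pics/p4.png

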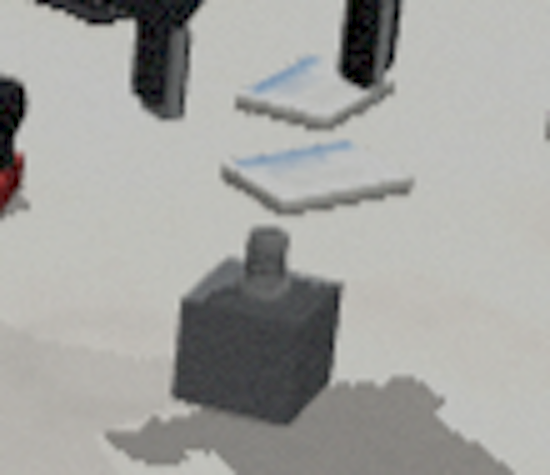

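Emit:
{"fn": "drive_tool", "kwargs": {"series": "1 8.8 20 -0.8 0 0.5 0;1 0 20 0 0 0 0;1 0 15 0 0 0 0;1 0 9 0 0 0 0;1 0 0 0 0 0 0;1 0 0 0 0 0 0"}}

```text
time_s: 8.5
ee_pos: [0.4663, -0.2587, 0.054]
tcp_rot: [0.394, -0.587, 0.587, -0.394]
force: [-0.1, 0.3, 0.7]
grip_width: 0.0851
```

```bash
python3 -c "
from h import *
st(-1);print(rel([.4665,-.257,.0525]))"
```

```text
t 8.5 p [ 0.4663 -0.2587  0.054 ] loc [  21.  -296.9] F [-0.1  0.3  0.7] w 0.0851 rotto [-0.  -0.1 -0. ] j [ 0.53  0.58 -0.1   1.96  0.1   0.61 -1.6 ]
[-1.7  1.5 -0.4]
```

Emit:
{"fn": "drive_tool", "kwargs": {"series": "-1 -1.5 1 0 0 0 0;-1 0 0 0 0 0 0;-1 0 0 0 0 0 0;-1 0 0 0 0 0 0;-1 0 0 0 0 0 0;-1 0 0 0 0 0 0;-1 0 0 0 0 0 0", "squeeze": 40}}

```text
time_s: 9.2
ee_pos: [0.4662, -0.258, 0.0526]
tcp_rot: [0.394, -0.587, 0.588, -0.394]
force: [-1.3, 0.1, 4.3]
grip_width: 0.014
```

Emit:
{"fn": "drive_tool", "kwargs": {"series": "-1 0 -5 0 0 0 0;-1 0 -20 0 0 0 0;-1 0 -30 0 0 0 0;-1 0 -20 0 0 0 0;-1 0 0 0 0 0 0;-1 0 0 0 0 0 0"}}

```text
time_s: 9.8
ee_pos: [0.4661, -0.2576, 0.1273]
tcp_rot: [0.394, -0.587, 0.588, -0.394]
force: [-0.4, -0.5, -1.5]
grip_width: 0.0143
```

```bash
python3 -c "
from h import *
st(-1);print(rel([.5028,.0472,.127]))
import cv2
g=lambda im:cv2.LUT(cv2.resize(im,None,fx=5,fy=5,interpolation=2),(255*(np.arange(256)/255)**.6).astype(np.uint8))
cv2.imwrite('pics/p5.png',g(manip.read_camera('scene')[165:260,410:520]))"
```

```text
t 9.8 p [ 0.4661 -0.2576  0.1273] loc [  20.4 -296. ] F [-0.4 -0.5 -1.5] w 0.0143 rotto [-0.  -0.1 -0. ] j [ 0.54  0.47 -0.12  1.89  0.07  0.78 -1.58]
[-295.8    0.3  -82. ]
```

View pics/p5.png

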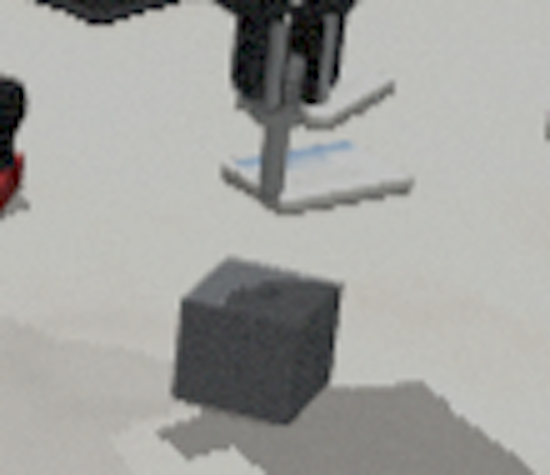

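```bash
python3 -c "
from h import *
o=manip.observe()['ee_pos']
for z in(.0857,.1197,.1237,.1457):
  p=proj('scene',[o[0],o[1],z]);print(z,((p-[410,165]+.5)*5-.5).round(0))
for n,l in(('tiltz +x5mm',np.r_[RC@[.005,0],0]),('y5',np.r_[RC@[0,.005],0])): print(n,((proj('scene',[o[0],o[1],.0857]+l)-proj('scene',[o[0],o[1],.0857]))*5).round(1))
"
```

```text
0.0857 [271. 197.]
0.1197 [280. 118.]
0.1237 [281. 109.]
0.1457 [287.  56.]
tiltz +x5mm [-6.9 -4.5]
y5 [-10.7   1.8]
```

The pin is held upright, with its tip at about (270,203), matching the projection at the TCP axis. Next I'll carry it over the hole.

Emit:
{"fn": "drive_tool", "kwargs": {"series": "-1 -32 0 -9 0 0 0;-1 -32 0 -9 0 0 0;-1 -32 0 -9 0 0 0;-1 -32 0 -9 0 0 0;-1 -32 0 -9 0 0 0;-1 -32 0 -9 0 0 0;-1 -32 0 -9 0 0 0;-1 -32 0 -9 0 0 0;-1 -32 0 -9 0 0 0;-1 0 0 0 0 0 0"}}

```text
time_s: 10.85
ee_pos: [0.5004, 0.0451, 0.1261]
tcp_rot: [-0.396, 0.587, -0.585, 0.396]
force: [0.2, -0.8, -0.6]
grip_width: 0.0143
```

```bash
python3 -c "
from h import *
st(-1);print(rel([.5026,.0470,.0945]))"
```

```text
t 10.85 p [0.5004 0.0451 0.1261] loc [-62.4  -2.8] F [ 0.2 -0.8 -0.6] w 0.0143 rotto [ 0.1  0.3 -0.1] j [-0.04  0.44 -0.13  1.96  0.08  0.75 -2.17]
[-2.5 31.6  1.4]
```

Emit:
{"fn": "drive_tool", "kwargs": {"series": "-1 -2.5 15 1.4 0.1 0.3 0;-1 0 15 0 0 0 0;-1 0 1.5 0 0 0 0;-1 0 0 0 0 0 0;-1 0 0 0 0 0 0"}}

```text
time_s: 11.35
ee_pos: [0.5031, 0.0409, 0.0959]
tcp_rot: [0.392, -0.588, 0.589, -0.392]
force: [-0.7, 0.5, -0.3]
grip_width: 0.0143
```

```bash
python3 -c "
from h import *
o,R=st(-1);print(rel([.5026,.0470,.0945]))
import cv2
f=manip.read_camera('scene')[215:290,310:385]
cv2.imwrite('pics/p6.png',cv2.LUT(cv2.resize(f,None,fx=8,fy=8,interpolation=2),(255*(np.arange(256)/255)**.6).astype(np.uint8)))
P=lambda w:((proj('scene',w)-[310,215]+.5)*8-.5).round(0)
e=o['ee_pos'];print('tip',P([e[0],e[1],e[2]-.0416]),'hole',P([.5026,.047,.046]))
print('x+1mm',P([*loc2w([-60,0]),.046])-P([*loc2w([-61,0]),.046]),'y+1',P([*loc2w([-61,1]),.046])-P([*loc2w([-61,0]),.046]))"
```

```text
t 11.35 p [0.5031 0.0409 0.0959] loc [-58.3  -5.6] F [-0.7  0.5 -0.3] w 0.0143 rotto [-0.1 -0.4  0. ] j [-0.05  0.48 -0.12  1.99  0.09  0.67 -2.19]
[-5.4  1.4 -2.8]
tip [292. 360.] hole [274. 403.]
x+1mm [-2. -2.] y+1 [-4.  0.]
```

View pics/p6.png

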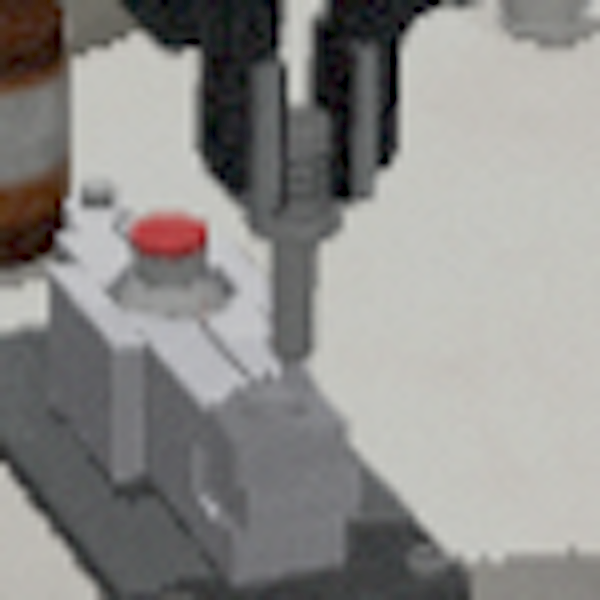

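The tip at (293,362) and the hole at about (278,402) both agree with their projections to about 1 mm. I'll correct the remaining offset.

Emit:
{"fn": "drive_tool", "kwargs": {"series": "-1 -5.4 0 -2.8 0 -0.4 0;-1 0 0 0 0 0 0;-1 0 0 0 0 0 0;-1 0 0 0 0 0 0"}}

```text
time_s: 11.8
ee_pos: [0.5026, 0.0473, 0.096]
tcp_rot: [0.394, -0.586, 0.588, -0.395]
force: [-0.9, 0.6, -0.3]
grip_width: 0.0145
```

```bash
python3 -c "
from h import *
st(-1);print(rel([.5026,.0470,.0895]))"
```

```text
t 11.8 p [0.5026 0.0473 0.096 ] loc [-61.2   0. ] F [-0.9  0.6 -0.3] w 0.0145 rotto [-0.1 -0.  -0. ] j [-0.06  0.48 -0.12  1.99  0.09  0.67 -2.2 ]
[0.3 6.5 0.1]
```

Emit:
{"fn": "drive_tool", "kwargs": {"series": "-1 0 4 0 0 0 0;-1 0 4 0 0 0 0;-1 0 2 0 0 0 0;-1 0 0 0 0 0 0"}}

```text
time_s: 12.2
ee_pos: [0.5022, 0.0472, 0.0853]
tcp_rot: [0.394, -0.587, 0.587, -0.394]
force: [-0.9, 0.7, -1.1]
grip_width: 0.0145
```

Emit:
{"fn": "drive_tool", "kwargs": {"series": "-1 0 2 0 0 0 0;-1 0 2 0 0 0 0;-1 0 0 0 0 0 0"}}

```text
time_s: 12.5
ee_pos: [0.5024, 0.0472, 0.0815]
tcp_rot: [0.394, -0.587, 0.588, -0.394]
force: [-0.2, 0.3, -0.2]
grip_width: 0.0142
```

Emit:
{"fn": "drive_tool", "kwargs": {"series": "-1 0 2 0 0 0 0;-1 0 2 0 0 0 0;-1 0 0 0 0 0 0"}}

```text
time_s: 12.8
ee_pos: [0.5024, 0.0472, 0.0775]
tcp_rot: [0.394, -0.587, 0.588, -0.394]
force: [-0.5, 0.0, -0.4]
grip_width: 0.0144
```

Emit:
{"fn": "drive_tool", "kwargs": {"series": "-1 0 2 0 0 0 0;-1 0 2 0 0 0 0;-1 0 2 0 0 0 0;-1 0 0 0 0 0 0"}}

```text
time_s: 13.2
ee_pos: [0.5024, 0.0473, 0.0715]
tcp_rot: [0.394, -0.587, 0.587, -0.394]
force: [-0.8, 0.7, -1.5]
grip_width: 0.0137
```

Emit:
{"fn": "drive_tool", "kwargs": {"series": "-1 0 2 0 0 0 0;-1 0 2 0 0 0 0;-1 0 2 0 0 0 0;-1 0 0 0 0 0 0"}}

```text
time_s: 13.6
ee_pos: [0.5024, 0.0472, 0.0655]
tcp_rot: [0.394, -0.587, 0.587, -0.394]
force: [0.6, -0.8, -0.7]
grip_width: 0.0143
```

Emit:
{"fn": "drive_tool", "kwargs": {"series": "-1 0 2 0 0 0 0;-1 0 2 0 0 0 0;-1 0 2 0 0 0 0;-1 0 0 0 0 0 0"}}

```text
time_s: 14.0
ee_pos: [0.5024, 0.0472, 0.0595]
tcp_rot: [0.394, -0.587, 0.588, -0.394]
force: [0.4, -0.0, -0.6]
grip_width: 0.0144
```

Emit:
{"fn": "drive_tool", "kwargs": {"series": "-1 0 2 0 0 0 0;-1 0 2 0 0 0 0;-1 0 0 0 0 0 0"}}

```text
time_s: 14.3
ee_pos: [0.5024, 0.0473, 0.0555]
tcp_rot: [0.394, -0.587, 0.588, -0.394]
force: [-0.9, -0.5, -0.8]
grip_width: 0.014
```

Emit:
{"fn": "drive_tool", "kwargs": {"series": "-1 0 1.5 0 0 0 0;-1 0 0 0 0 0 0"}}

```text
time_s: 14.5
ee_pos: [0.5025, 0.0473, 0.0541]
tcp_rot: [0.394, -0.587, 0.588, -0.394]
force: [0.3, 0.9, -0.6]
grip_width: 0.0143
```

Emit:
{"fn": "drive_tool", "kwargs": {"series": "-1 0 1 0 0 0 0;-1 0 0 0 0 0 0"}}

```text
time_s: 14.7
ee_pos: [0.5027, 0.0472, 0.0535]
tcp_rot: [0.394, -0.586, 0.588, -0.395]
force: [-0.6, -0.4, 1.9]
grip_width: 0.0145
```

Emit:
{"fn": "drive_tool", "kwargs": {"series": "-1 0 1 0 0 0 0;-1 0 0 0 0 0 0"}}

```text
time_s: 14.9
ee_pos: [0.5027, 0.0472, 0.0534]
tcp_rot: [0.393, -0.586, 0.588, -0.395]
force: [-4.2, -0.9, 15.4]
grip_width: 0.0145
```

The collar is seated: 15 N contact at TCP z 0.0535, as predicted. Now I'll release and rise.

Emit:
{"fn": "drive_tool", "kwargs": {"series": "-1 0 -1 0 0 0 0;1 0 0 0 0 0 0;1 0 0 0 0 0 0;1 0 0 0 0 0 0;1 0 0 0 0 0 0;1 0 -15 0 0 0 0;1 0 -20 0 0 0 0;1 0 -20 0 0 0 0;1 0 0 0 0 0 0;1 0 0 0 0 0 0"}}

```text
time_s: 15.9
ee_pos: [0.5026, 0.0473, 0.1084]
tcp_rot: [0.394, -0.586, 0.588, -0.395]
force: [0.1, -0.1, -0.1]
grip_width: 0.0856
```

```bash
python3 -c "
from h import *
o,R=st(-1);print(rel([*loc2w([-37,0]),.0145]))
import cv2
f=manip.read_camera('scene')[215:290,310:385]
cv2.imwrite('pics/p7.png',cv2.LUT(cv2.resize(f,None,fx=8,fy=8,interpolation=2),(255*(np.arange(256)/255)**.6).astype(np.uint8)))"
```

```text
t 15.9 p [0.5026 0.0473 0.1084] loc [-61.1   0. ] F [ 0.1 -0.1 -0.1] w 0.0856 rotto [-0.1 -0.  -0. ] j [-0.06  0.46 -0.12  1.98  0.09  0.7  -2.19]
[ 0.1 93.9 23.9]
```

View pics/p7.png

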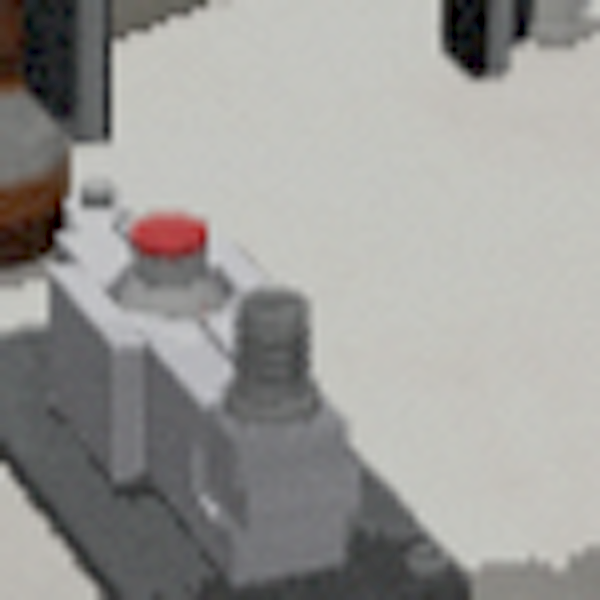

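The pin stands with its collar flat on the lug and the clamp is shut. Next comes the squeeze pose.

Emit:
{"fn": "drive_tool", "kwargs": {"series": "1 0 0 12 0 0 0;1 0 0 12 0 0 0;1 0 0 0 0 0 0;1 0 20 0 0 0 0;1 0 20 0 0 0 0;1 0 20 0 0 0 0;1 0 15 0 0 0 0;1 0 0 0 0 0 0;1 0 0 0 0 0 0"}}

```text
time_s: 16.85
ee_pos: [0.5248, 0.0381, 0.0332]
tcp_rot: [0.394, -0.587, 0.587, -0.394]
force: [0.4, -0.5, 0.6]
grip_width: 0.0856
```

```bash
python3 -c "
from h import *
st(-1);print(rel([*loc2w([-37,0]),.0145]))"
```

```text
t 16.85 p [0.5248 0.0381 0.0332] loc [-37.2  -0. ] F [ 0.4 -0.5  0.6] w 0.0856 rotto [-0.1 -0.   0. ] j [-0.05  0.6  -0.1   1.99  0.12  0.55 -2.19]
[-0.  18.7  0.2]
```

Then down to z≈0.015, closing gently first and squeezing firmly after.

Emit:
{"fn": "drive_tool", "kwargs": {"series": "1 0 10 0 0 0 0;1 0 8 0 0 0 0;1 0 0 0 0 0 0;1 0 0 0 0 0 0"}}

```text
time_s: 17.25
ee_pos: [0.5247, 0.0381, 0.0152]
tcp_rot: [0.394, -0.587, 0.587, -0.394]
force: [-1.3, -0.8, -0.5]
grip_width: 0.0853
```

Emit:
{"fn": "drive_tool", "kwargs": {"series": "-1 0 0 0 0 0 0;-1 0 0 0 0 0 0;-1 0 0 0 0 0 0;-1 0 0 0 0 0 0;-1 0 0 0 0 0 0;-1 0 0 0 0 0 0", "squeeze": 25}}

```text
time_s: 17.85
ee_pos: [0.5246, 0.0373, 0.0156]
tcp_rot: [0.394, -0.586, 0.588, -0.394]
force: [-0.8, -2.8, 5.8]
grip_width: 0.0297
```

```bash
python3 -c "
from h import *
st(-1)"
```

```text
t 17.85 p [0.5246 0.0373 0.0156] loc [-37.1  -0.8] F [-0.8 -2.8  5.8] w 0.0297 rotto [-0.1 -0.   0.1] j [-0.05  0.63 -0.1   2.01  0.12  0.51 -2.2 ]
```

Emit:
{"fn": "drive_tool", "kwargs": {"series": "-1 0.8 0 0 0 0 0;-1 0 0 0 0 0 0;-1 0 0 0 0 0 0;-1 0 0 0 0 0 0;-1 0 0 0 0 0 0;-1 0 0 0 0 0 0", "squeeze": 70}}

```text
time_s: 18.45
ee_pos: [0.5246, 0.0374, 0.0158]
tcp_rot: [0.394, -0.586, 0.588, -0.395]
force: [-0.7, -1.0, 6.6]
grip_width: 0.029
```

```bash
python3 -c "
from h import *
st(-1)
import cv2
cv2.imwrite('pics/p8.png',cv2.LUT(cv2.resize(manip.read_camera('scene')[180:370,150:490],None,fx=2.3,fy=2.3,interpolation=2),(255*(np.arange(256)/255)**.6).astype(np.uint8)))
st(-1)"
```

```text
t 18.45 p [0.5246 0.0374 0.0158] loc [-37.   -0.8] F [-0.7 -1.   6.6] w 0.029 rotto [-0.1 -0.  -0. ] j [-0.05  0.63 -0.1   2.01  0.12  0.5  -2.2 ]
t 18.5 p [0.5246 0.0374 0.0158] loc [-37.1  -0.8] F [-1.9 -0.1  7.2] w 0.0287 rotto [-0.1 -0.  -0. ] j [-0.05  0.63 -0.1   2.01  0.12  0.5  -2.2 ]
```

View pics/p8.png

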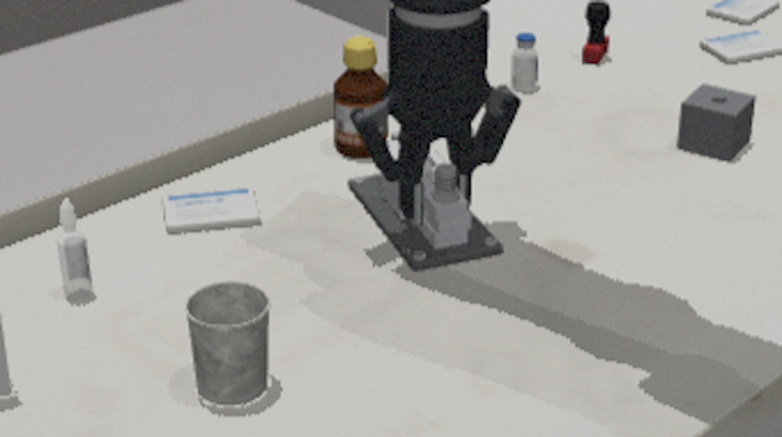

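The fingers hold both halves, the pin is seated at about (445,190), and the cup, ampoule, gauze and spare vial look undisturbed. Handing in.

```bash
python3 -c "
from h import *
manip.job_done();st(-1)"
```

```text
the job is handed in; nothing more can be done
the job is handed in; nothing more can be done
```

The job is handed in with the clamp shut, the pin in and the gripper still squeezing. It took 18.5 s of the 58 s allowed.

- **Closing:** I pushed the swinging half round until it stopped. The push rose to about 18 N with no further movement, where the shut position was predicted. The pictures then showed the clamp shut, the holes lined up and the vial upright.
- **Pin:** It went down the holes without resistance. The collar met the top lug at the expected height (about 15 N), and after release the pin stood upright, collar flat.
- **Squeeze:** The fingers hold the two flat sides at 70 N. The opening reads 29 mm over a nominal 30 mm. The gripper also read 2 mm under on the pin grip, so I take this as fully shut.
- **Other things:** The cup, gauze, ampoule and spare vial look undisturbed in the last picture.

Three things I could not fully settle:
- The vial was hidden behind the gripper in the last picture. I last saw it upright just before the squeeze.
- The wrist shows about 7 N upward during the squeeze, and I did not trace why.
- The state could not be read after hand-in, so I have no reading from the final second.

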